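# Find the spacer that fills the gap in a glue-up jig

### The arm

A 6-joint arm with a two-finger parallel gripper is mounted at the origin on the work surface. World frame = base frame: x ahead of the robot, y to its left, z up, the work surface at z = 0. Lengths are in m, angles in rad, forces in N, time in s.
With the tool pointing down it reaches from about 0.35 to 0.775 m from the base axis. Payload 7.3 kg.
Tool frame: the origin (TCP) lies between the finger pads; the fingertips stand 17 mm ahead of it and the grasp point (between the pads) lies 2 mm behind it; z points along the fingers, y is the direction in which the jaws open and shut (so a half turn about z gives the same grasp; the last joint's range is limited). The gripper opens to 92 mm and grips with 3 to 60 N. Pads are 19 mm wide; open, the fingers measure 130 mm over their backs; the gripper's body (75 mm by 190 mm) begins 47 mm behind the grasp point.
Start: joints at [-1.3, 0.342, 1.524, -0, 1.275, -0.146], TCP at [0.213, -0.48, 0.244] pointing down, gripper open.
Joint ranges: [-2.53, 2.53], [-0.77, 2.02], [0.04, 2.7], [-1, 4.14], [0.28, 2.66], [-3.11, 3.11]. Speed limits (rad/s): [2.57, 2.57, 3.14, 3.14, 3.14, 3.14].

### API

Orientations are given as [roll, pitch, yaw] about the fixed x, y, z axes, in that order (R = Rz(yaw) Ry(pitch) Rx(roll)).
In Python, from cell import sensors, vision, hand_in gives the robot as it stands.
- The arm moves only by the tool step_arm, never from a script. Its argument "series" is a list of rows, each a list of 5 numbers: the opening, from 0 (shut) to 1 (fully open), then the shift along the world's x, y, z each as a share of 25 mm, from -1 to 1, then the turn about the world's z as a share of 0.08 rad, from -1 to 1. A call has 1 to 12 rows; each row shifts and turns the commanded pose from where the row before left it; what a row does not reach is not made up. A row lasts 1/10 s, in which the tool goes at most 50 mm and 8.59 degrees, less where a joint would pass 70% of its speed; a pose out of reach is approached as far as the arm can. A call with a number of a shift or a turn outside -1 to 1 is refused whole. A call with a gripper value outside its range is refused whole. The fingers move at their own pace and stop on an object; "squeeze" is the grip in N (left out, the last holds). Time passes only in rows, so rows that do not move let the fingers close. It gives the time, the measured TCP pose, the force and the opening at its end, in the units of the state.
- sensors.observe(): the state, without advancing time (a new reading comes with each control period).
- vision.read_camera(name): name is "side" or "top"; returns a dict with "pixels" (480x640x3 uint8, blue, green, red), "range_z" (480x640 float32, m along the optical axis (not along the pixel's ray), 0 where there is no reading), "camera_matrix" (3x3 intrinsics, pixels), "k1" (the pictures are not rectified: a ray, as slopes to the right and down, at radius r is drawn at 1 + k1 r^2 times it, then the intrinsics apply), "pose" (4x4, takes a point from camera to world coordinates). Camera axes: x right, y down, z forward; pixel columns grow to the right and rows downward; lengths in m; the calibration is good to about 2 mm. A picture is of the moment at which its call begins.
- hand_in(): hands the job in, once; it reports no verdict.
The state is a dict: "time": time; "qpos": joint angles; "qvel": joint speeds; "joint_efforts": joint torques, N m; "tool_pos": TCP position; "tool_rot": TCP orientation; "contact_force": force on the tool from outside, world axes, zero at the start; "torque": the same for the moment, N m; "opening": finger opening in m.
Only numpy, scipy, OpenCV 4.12 (cv2) and the standard library are available. Lean on these libraries where they do the work, as an engineer would, in place of code of your own. Each camera call takes 0.05 s, during which the arm holds its last target.

### The job

The thinnest of the three tabbed spacers is standing in the gap between the jig's fence and the bolted-down stile, and it is far too slack. Lift it out and stand it upright on the bench clear of the jig, then find the spacer that just fits (the thickest that still goes in freely) and leave that one in the gap, standing flat on the bench and within the length of the fence. The two spacers you do not use must end standing upright on the bench, clear of the jig.

Things in the scene. Friction and masses are not known exactly. Their poses are not given: they have to be found in the camera images.
- jig: Fixed dark wooden fence 120 long (x) x 30 wide x 38 mm high; a bar 26 mm high crosses its far end (x 62 to 86, y -30 to 120 mm). Origin: bench level, mid-length, on its gap face; x along the fence away from the robot, y across the gap to the stile, z up. Gap open above; its top edges bevelled 8 mm; bolt heads 5 mm proud. Clear bench: 0.36-0.44 m ahead of the robot, 0.12-0.28 m to its left.
- stile: Fixed pale wooden stile parallel to the fence, 120 long x 44 wide x 38 mm high, top edge on the gap side bevelled 8 mm, bolt heads 5 mm proud. Origin: bench level, mid-length, on its gap face; axes as the jig's, its wood lies towards +y. Its y in the jig's frame is the gap's width, 35 to 54 mm.
- packer_thin: Plywood spacer 60 long (x) x 18 thick (y) x 45 mm high, upright, with a dark grip tab on top (44 along x, 14 along y, 45 to 81 mm high, the same on all three). Origin: centre of the underside, z up. About 60 g. At the start it stands in the gap, lengthwise along it.
- packer_mid: Plywood spacer 60 long (x) x 30 thick (y) x 45 mm high, upright, with a dark grip tab on top (44 along x, 14 along y, 45 to 81 mm high, the same on all three). Origin: centre of the underside, z up. About 90 g. At the start it stands on the bench, right of the jig seen from the robot; it may have changed places with the thick one.
- packer_thick: Plywood spacer 60 long (x) x 42 thick (y) x 45 mm high, upright, with a dark grip tab on top (44 along x, 14 along y, 45 to 81 mm high, the same on all three). Origin: centre of the underside, z up. About 120 g. At the start it stands on the bench, right of the jig seen from the robot. It needs a gap of 42 mm or more.
There are look-alikes about, which are no part of the job. Of the things that look like the jig, take the one that is farthest from the robot's base at the start.

How it is judged:
At the end, for the whole second after the job is handed in: Right spacer upright (7 deg) on the bench (6 mm) in the gap, centre within 35 mm of mid-fence: 42 mm one if gap over 47 mm, 30 mm one if under 42, either between. Other two upright on the bench, centres over 85 mm from jig origin. All at rest (horizontal distance between packer_thin and jig above 0.085 m and height (world z) of packer_thin between -0.006 and 0.006 m and angle between packer_thin's own z axis and vertical below 0.12 rad and linear speed of packer_thin below 0.02 m/s and ((y of stile in the frame of jig below 0.047 m and x of packer_mid in the frame of jig between -0.035 and 0.035 m and y of packer_mid in the frame of jig between 0.005 and 0.05 m and height (world z) of each of packer_mid, packer_thick below 0.006 m and angle between each of packer_mid, packer_thick's own z axis and vertical below 0.12 rad and linear speed of each of packer_mid, packer_thick below 0.02 m/s and horizontal distance between packer_thick and jig above 0.085 m and height (world z) of packer_thick above -0.006 m) or (y of stile in the frame of jig above 0.042 m and x of packer_thick in the frame of jig between -0.035 and 0.035 m and y of packer_thick in the frame of jig between 0.005 and 0.05 m and height (world z) of each of packer_thick, packer_mid below 0.006 m and angle between each of packer_thick, packer_mid's own z axis and vertical below 0.12 rad and linear speed of each of packer_thick, packer_mid below 0.02 m/s and horizontal distance between packer_mid and jig above 0.085 m and height (world z) of packer_mid above -0.006 m))); the robot touches nothing.
It also fails if it takes over 72 s, if anything falls off the work surface, if the arm or the gripper's body presses on something with over 40 N, if the wrist force passes 120 N, or if a joint passes its speed limit or range.

## Working session

There is one attempt and no reset: what is moved stays moved. The work goes in short steps, Python scripts to look and compute and a tool call to move; the robot and the scene stay as the last step left them, time stands still between calls to the robot, and variables do not carry over. Pictures are saved under pics/ and viewed, and the job is handed in when it is done.

Besides the shell and the picture viewer there is one more tool, called as name([rows], argument=value, ...), one row to a line, values as JSON. step_arm: Moves the arm, as the interface text tells. Its arguments: {"type":"object","properties":{"series":{"type":"array","items":{"type":"array","items":{"type":"number","minimum":-1,"maximum":1}}},"squeeze":{"type":"number"}},"required":["series"]}

```bash
ls; mkdir -p pics
python3 - <<'E'
from cell import sensors, vision
import cv2,numpy as np
s=sensors.observe();print(s)
for n in("top","side"):
    c=vision.read_camera(n);cv2.imwrite(f"pics/{n}0.png",c["pixels"]);np.savez(f"{n}0.npz",**c);print(n,c["camera_matrix"],c["k1"],c["pose"])
E
```

```text
pics
{'time': 0.0, 'qpos': array([-1.29997104e+00,  3.42708333e-01,  1.52506028e+00,  7.23686013e-06,
        1.27537190e+00, -1.45998317e-01]), 'qvel': array([ 2.76268175e-04, -1.21765787e-03,  1.09250942e-03,  4.39370283e-04,
       -2.53307000e-04,  4.22238751e-05]), 'joint_efforts': array([ 9.98138858e-04, -4.31250143e+01, -2.44216973e+01,  7.18521327e-02,
        5.60707622e-02, -1.23566715e-04]), 'tool_pos': array([ 0.21246727, -0.47965616,  0.24303731]), 'tool_rot': array([-3.14006227e+00, -2.32028949e-04,  4.16821313e-01]), 'contact_force': array([-0.20208   ,  0.75586854,  0.69960687]), 'torque': array([-0.01578702, -0.0403524 , -0.02172531]), 'opening': 0.09175843962946084}
top [[616.36116427   0.         330.83894266]
 [  0.         616.36116427 219.15827803]
 [  0.           0.           1.        ]] -0.18967579681429253 [[ 0.10702107 -0.97391303  0.20009972  0.1641224 ]
 [-0.99425005 -0.10556959  0.0179416  -0.0113796 ]
 [ 0.00365088 -0.20086928 -0.97961125  1.34593459]
 [ 0.          0.          0.          1.        ]]
side [[464.52979251   0.         317.4760944 ]
 [  0.         464.52979251 236.66753015]
 [  0.           0.           1.        ]] -0.02637789653173016 [[-0.93805579 -0.24054027  0.24938265  0.19239637]
 [-0.34624442  0.67755223 -0.64887424  0.54425247]
 [-0.01288939 -0.69502759 -0.71886752  0.66395918]
 [ 0.          0.          0.          1.        ]]
```

View pics/top0.png

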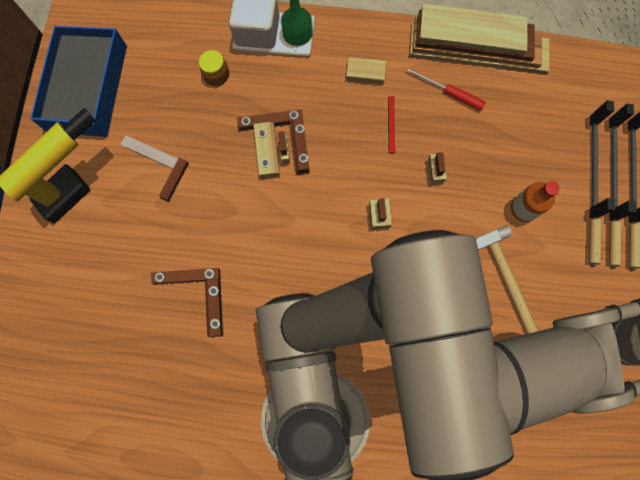

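View pics/side0.png

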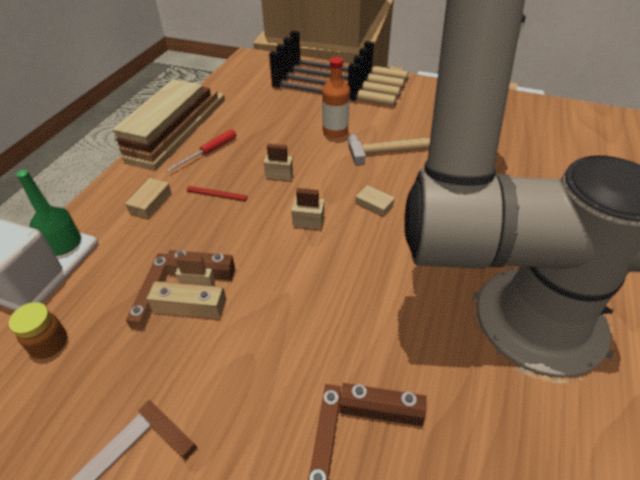

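```bash
cat > h.py <<'E'
import numpy as np,cv2
def ray(c,uv):
    K=c["camera_matrix"];k=float(c["k1"])
    uv=np.atleast_2d(np.array(uv,float))
    p=cv2.undistortPoints(uv.reshape(-1,1,2),K,np.array([k,0,0,0,0.])).reshape(-1,2)
    T=c["pose"];d=np.c_[p,np.ones(len(p))]@T[:3,:3].T
    return T[:3,3],d
def plane(c,uv,z):
    o,d=ray(c,uv);t=(z-o[2])/d[:,2];return o+d*t[:,None]
def proj(c,P):
    T=c["pose"];q=(np.atleast_2d(P)-T[:3,3])@T[:3,:3]
    s=q[:,:2]/q[:,2:];r=(s**2).sum(1,keepdims=True);s=s*(1+float(c["k1"])*r)
    K=c["camera_matrix"];return s*[K[0,0],K[1,1]]+[K[0,2],K[1,2]]
def cloud(c):
    v,u=np.mgrid[:480,:640];uv=np.c_[u.ravel(),v.ravel()]
    o,d=ray(c,uv.astype(float));return (o+d*c["range_z"].reshape(-1,1)).reshape(480,640,3)
E
python3 - <<'E'
import cv2,numpy as np
from h import *
def crop(n,x,y,w,h,s,o):
    im=cv2.imread(f"pics/{n}.png")[y:y+h,x:x+w];cv2.imwrite(f"pics/{o}.png",cv2.resize(im,None,fx=s,fy=s,interpolation=cv2.INTER_CUBIC))
crop("top0",230,100,100,85,7,"tj");crop("top0",355,140,110,100,6,"tp");crop("side0",120,235,130,100,6,"sj");crop("side0",255,135,85,100,6,"sp")
for n in("top","side"):
    c=dict(np.load(f"{n}0.npz"));P=cloud(c)
    for uv in ([(285,125),(264,150),(302,150),(340,150),(282,140),(380,210),(438,160)] if n=="top" else [(190,300),(215,262),(190,264),(300,240),(308,196),(277,152)]):print(n,uv,P[uv[1],uv[0]].round(4))
E
```

```text
top (285, 125) [ 0.6499  0.1429 -0.0031]
top (264, 150) [0.5715 0.1773 0.0382]
top (302, 150) [0.5788 0.0927 0.0432]
top (340, 150) [0.6015 0.0097 0.0011]
top (282, 140) [0.5839 0.1351 0.0834]
top (380, 210) [ 0.453  -0.0889  0.0817]
top (438, 160) [ 0.5779 -0.2044  0.0775]
side (190, 300) [0.5598 0.1873 0.0366]
side (215, 262) [0.5603 0.1001 0.0385]
side (190, 264) [0.5793 0.1413 0.0707]
side (300, 240) [ 0.4523 -0.0354 -0.0006]
side (308, 196) [ 0.4529 -0.0865  0.0723]
side (277, 152) [ 0.5711 -0.2052  0.0673]
```

View pics/tj.png

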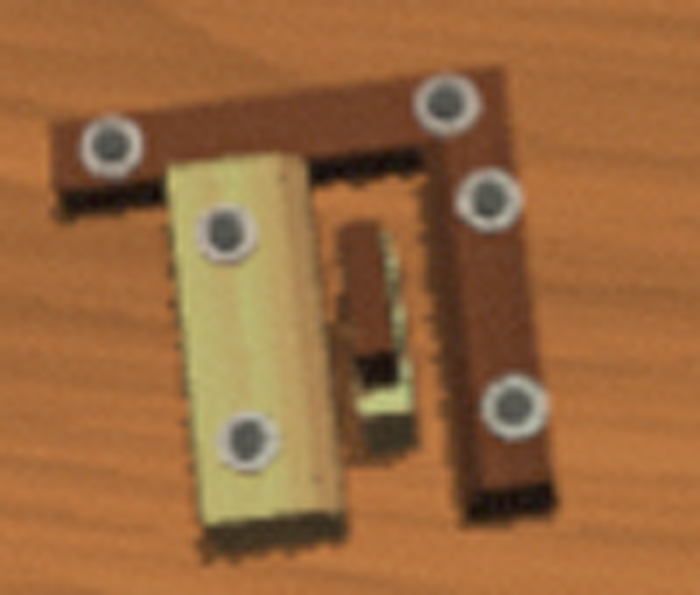

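View pics/tp.png

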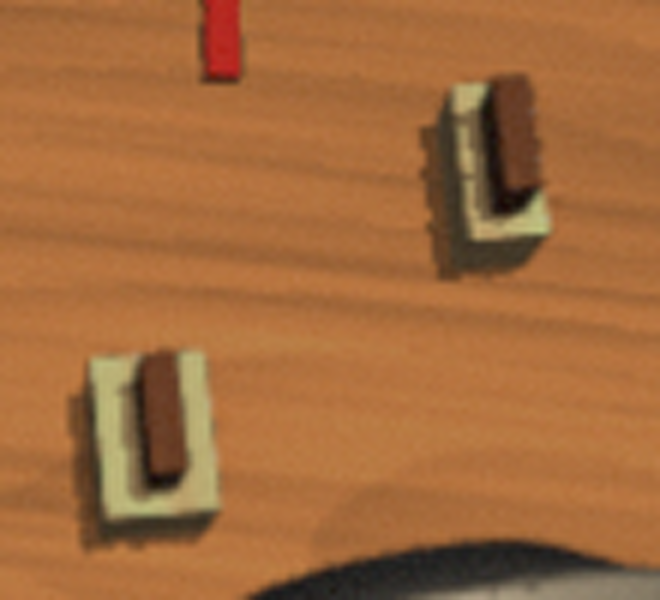

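View pics/sj.png

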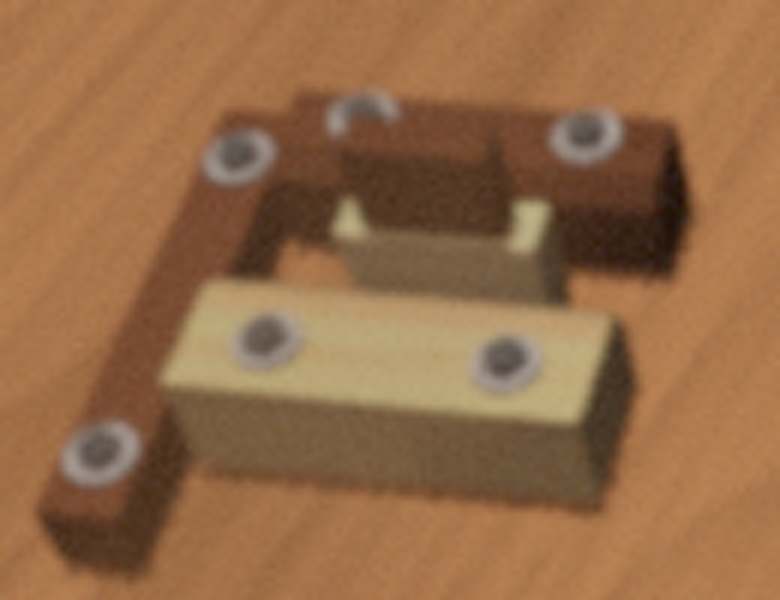

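View pics/sp.png

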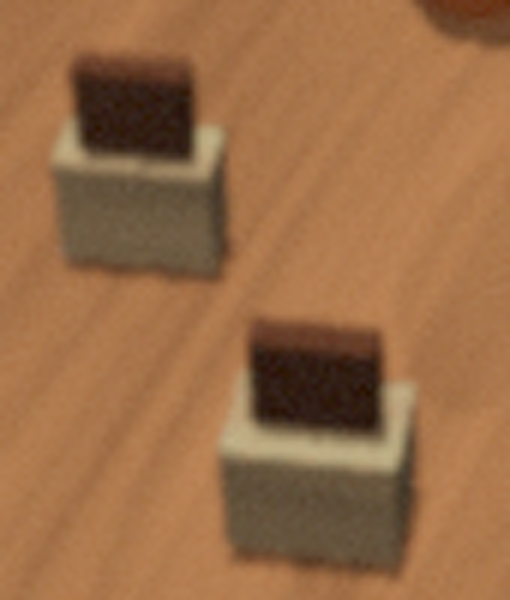

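```bash
cat > m.py <<'E'
from h import *
ct=dict(np.load("top0.npz"));cs=dict(np.load("side0.npz"))
def f(c,o,s,pts,z):
    uv=(np.array(pts,float)+.5)/s-.5+np.array(o);return plane(c,uv,z)
for nm,c,o,s,A in(("top",ct,(230,100),7,dict(sout=[(166,168),(203,518)],sin=[(304,155),(345,515)],sbev=[(278,155),(312,515)],fout=[(505,70),(552,488)],fbev=[(437,155),(475,490)],bolts_s=[(225,233),(247,441)],bolts_f=[(489,199),(514,406)])),
 ("side",cs,(120,235),6,dict(sout=[(162,385),(578,425)],fout=[(300,92),(680,122)],sbev=[(205,280),(620,315)],bolts_s=[(264,340),(504,360)],bolts_f=[(363,122),(587,135)]))):
    # axis from fence outer + stile outer
    for k,p in A.items():
        z=.043 if 'bolt' in k else .03 if k=='sin' else .038
        A[k]=f(c,o,s,p,z)
    d=sum((v[1]-v[0] if v[0][0]<v[1][0] else v[0]-v[1])[:2] for k,v in A.items());d/=np.linalg.norm(d);n=np.array([-d[1],d[0]])
    print(nm,"yaw",np.arctan2(d[1],d[0]))
    for k,v in A.items():
        e=(v[0]-v[1])[:2];e*=np.sign(e[0]);print(k,v[:,:2].round(4).tolist(),"yaw",np.arctan2(e[1],e[0]).round(3),"n",(v[:,:2]@n).round(4), "d",(v[:,:2]@d).round(4))
pt=f(ct,(355,140),6,[(90,358),(203,350),(217,508),(105,520)],.045);ps=f(ct,(355,140),6,[(450,88),(550,232),(475,240)],.045)
print(pt.round(4),np.linalg.norm(np.diff(pt,axis=0),axis=1));print(ps.round(4),np.linalg.norm(np.diff(ps,axis=0),axis=1))
ss=f(cs,(255,135),6,[(220,460),(400,470),(413,385),(243,380)],.045);s2=f(cs,(255,135),6,[(52,163),(217,178),(225,128),(78,120)],.045)
print(ss.round(4),np.linalg.norm(np.diff(ss,axis=0),axis=1));print(s2.round(4),np.linalg.norm(np.diff(s2,axis=0),axis=1))
print("tabs top")
for o,P in(((355,140),[(140,352),(177,352),(185,473),(147,477)]),((355,140),[(488,80),(527,75),(542,185),(505,193)])):
    q=f(ct,o,6,P,.081);print(q.mean(0).round(4),[np.arctan2(*(q[i]-q[j])[1::-1]).round(3) for i,j in((0,3),(1,2))])
q=f(ct,(230,100),7,[(338,225),(380,220),(397,350),(358,355)],.081);print("thin",q.mean(0).round(4),[np.arctan2(*(q[i]-q[j])[1::-1]).round(3) for i,j in((0,3),(1,2))])
print(f(ct,(230,100),7,[(413,410),(360,413)],.045))
E
python3 m.py
```

```text
top yaw 0.2300405464762683
sout [[0.6311, 0.2099], [0.5162, 0.1821]] yaw 0.237 n [0.0605 0.0596] d [0.6624 0.5441]
sin [[0.643, 0.1672], [0.5241, 0.1385]] yaw 0.237 n [0.0162 0.0154] d [0.6642 0.5419]
sbev [[0.6392, 0.1745], [0.5208, 0.148]] yaw 0.22 n [0.0241 0.0253] d [0.6622 0.5408]
fout [[0.6759, 0.1052], [0.5376, 0.0737]] yaw 0.224 n [-0.0517 -0.0508] d [0.6821 0.5403]
fbev [[0.6445, 0.1235], [0.5344, 0.0978]] yaw 0.229 n [-0.0267 -0.0266] d [0.6557 0.5426]
bolts_s [[0.6094, 0.1871], [0.5413, 0.1709]] yaw 0.234 n [0.0433 0.043 ] d [0.636 0.566]
bolts_f [[0.6296, 0.1046], [0.5616, 0.0884]] yaw 0.233 n [-0.0417 -0.042 ] d [0.6368 0.567 ]
side yaw 0.24329547632571308
sout [[0.6294, 0.2108], [0.5127, 0.1831]] yaw 0.233 n [0.053  0.0542] d [0.6616 0.5417]
fout [[0.6542, 0.1021], [0.5381, 0.0737]] yaw 0.239 n [-0.0585 -0.0581] d [0.6595 0.54  ]
sbev [[0.6395, 0.1748], [0.5201, 0.1453]] yaw 0.242 n [0.0156 0.0157] d [0.6628 0.5397]
bolts_s [[0.6078, 0.1904], [0.5404, 0.1735]] yaw 0.246 n [0.0384 0.0382] d [0.6357 0.5663]
bolts_f [[0.6257, 0.1097], [0.5592, 0.0915]] yaw 0.267 n [-0.0443 -0.0459] d [0.6337 0.5648]
[[ 0.4828 -0.0665  0.045 ]
 [ 0.4902 -0.107   0.045 ]
 [ 0.4326 -0.1171  0.045 ]
 [ 0.4239 -0.0775  0.045 ]] [0.04120022 0.0584912  0.04063038]
[[ 0.5997 -0.1897  0.045 ]
 [ 0.5487 -0.2305  0.045 ]
 [ 0.5425 -0.203   0.045 ]] [0.06526842 0.02817493]
[[ 0.4795 -0.0622  0.045 ]
 [ 0.4225 -0.0773  0.045 ]
 [ 0.4326 -0.118   0.045 ]
 [ 0.4874 -0.1014  0.045 ]] [0.05901891 0.04191081 0.05726022]
[[ 0.5993 -0.1899  0.045 ]
 [ 0.5385 -0.2016  0.045 ]
 [ 0.5474 -0.2308  0.045 ]
 [ 0.6013 -0.2173  0.045 ]] [0.06191416 0.03054021 0.05557921]
tabs top
[ 0.4569 -0.0921  0.081 ] [np.float64(0.146), np.float64(0.154)]
[ 0.5735 -0.2096  0.081 ] [np.float64(0.212), np.float64(0.196)]
thin [0.5834 0.1348 0.081 ] [np.float64(0.273), np.float64(0.249)]
[[0.55635636 0.11979763 0.045     ]
 [0.55361564 0.1363089  0.045     ]]
```

step_arm([
  [0.5,0.59,0.98,0,-0.09],
  [0.5,0.59,0.98,0,-0.09],
  [0.5,0.59,0.98,0,-0.09],
  [0.5,0.59,0.98,0,-0.09],
  [0.5,0.59,0.98,0,-0.09],
  [0.5,0.59,0.98,0,-0.09],
  [0.5,0.59,0.98,0,-0.09],
  [0.5,0.59,0.98,0,-0.09],
  [0.5,0.59,0.98,0,-0.09],
  [0.5,0.59,0.98,0,-0.09],
  [0.5,0.59,0.98,0,-0.09],
  [0.5,0.59,0.98,0,-0.09],
], squeeze=20)

```text
time: 1.3
tool_pos: [0.3899, -0.1849, 0.2435]
tool_rot: [-3.141, 0.0, 0.33]
contact_force: [-0.1, -1.1, 0.3]
opening: 0.0458
```

step_arm([
  [0.5,0.59,0.98,0,-0.09],
  [0.5,0.59,0.98,0,-0.09],
  [0.5,0.59,0.98,0,-0.09],
  [0.5,0.59,0.98,0,-0.09],
  [0.5,0.59,0.98,0,-0.09],
  [0.5,0.59,0.98,0,-0.09],
  [0.5,0.59,0.98,0,-0.09],
  [0.5,0.59,0.98,-0.5,-0.09],
  [0.5,0.59,0.98,-0.5,-0.09],
  [0.5,0.59,0.98,-0.5,-0.09],
  [0.5,0.59,0.98,-0.5,-0.09],
  [0.5,0.59,0.98,-0.5,-0.09],
])

```text
time: 2.5
tool_pos: [0.5668, 0.109, 0.1803]
tool_rot: [-3.142, 0.001, 0.244]
contact_force: [-0.2, 0.0, -0.0]
opening: 0.0458
```

step_arm([
  [0.5,0.59,0.98,0,-0.09],
  [0.5,0,0,0,0],
  [0.5,0,0,0,0],
])

```text
time: 2.8
tool_pos: [0.581, 0.1327, 0.1806]
tool_rot: [3.141, 0.001, 0.238]
contact_force: [0.1, -0.2, 0.1]
opening: 0.0461
```

step_arm([
  [0.5,0.1,0.08,-0.8,0.1],
  [0.5,0,0,-0.8,0],
  [0.5,0,0,-0.8,0],
  [0.5,0,0,-0.8,0],
  [0.5,0,0,-0.8,0],
  [0.5,0,0,-0.44,0],
  [0.5,0,0,0,0],
  [0.5,0,0,0,0],
])

```text
time: 3.6
tool_pos: [0.5841, 0.134, 0.071]
tool_rot: [3.141, -0.001, 0.244]
contact_force: [-0.3, 0.2, -0.7]
opening: 0.0459
```

Run:
```python
from cell import vision
import cv2
for n,x,y in(("top",220,80),("side",100,200)):
    im=vision.read_camera(n)["pixels"][y:y+140,x:x+180];cv2.imwrite(f"pics/{n}1.png",cv2.resize(im,None,fx=3,fy=3))
```

```text
(no output)
```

View pics/side1.png

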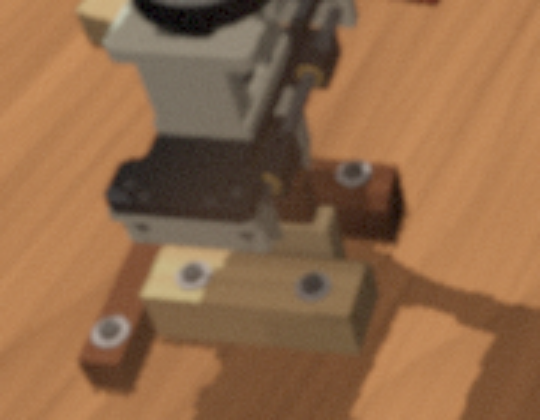

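The side view shows the fingers around the tab, with the near finger at about (195,225) in the crop and the stile at (250,290) clear below it. Next I close and lift.

step_arm([
  [0,0,0,0,0],
  [0,0,0,0,0],
  [0,0,0,0,0],
  [0,0,0,0,0],
  [0,0,0,0,0],
  [0,0,0,0,0],
  [0,0,0,0,0],
], squeeze=25)

```text
time: 4.4
tool_pos: [0.5838, 0.1345, 0.0702]
tool_rot: [3.142, 0.0, 0.245]
contact_force: [0.3, 0.3, 0.0]
opening: 0.0138
```

step_arm([
  [0,0,0,0.4,0],
  [0,0,0,0.4,0],
  [0,0,0,0.5,0],
  [0,0,0,0.5,0],
  [0,0,0,0.5,0],
  [0,0,0,0.5,0],
  [0,0,0,0,0],
])

```text
time: 5.1
tool_pos: [0.585, 0.1346, 0.1427]
tool_rot: [3.141, -0.004, 0.245]
contact_force: [0.4, 0.8, -1.4]
opening: 0.0139
```

Run:
```python
from cell import vision
import cv2
n,x,y="side",100,150
im=vision.read_camera(n)["pixels"][y:y+190,x:x+180];cv2.imwrite(f"pics/{n}2.png",cv2.resize(im,None,fx=3,fy=3))
```

```text
(no output)
```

View pics/side2.png

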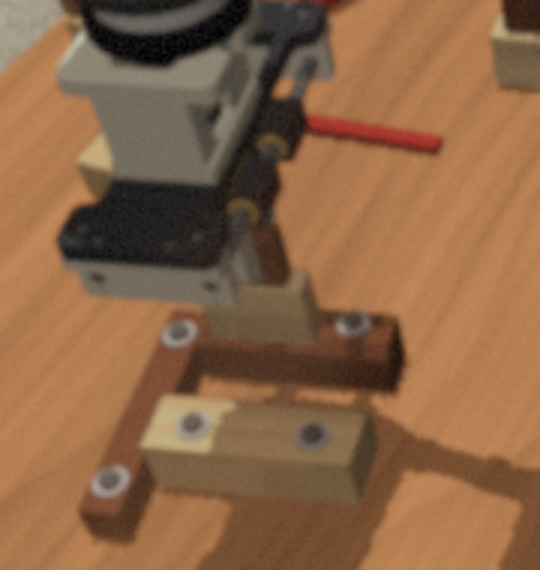

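The spacer is in the grip at crop (265,310), clear of the jig. I carry it to the clear bench.

step_arm([
  [0,-0.5,0.1,0,0],
  [0,-0.8,0.3,0,0],
  [0,-0.8,0.3,0,0],
  [0,-0.8,0.3,0,0],
  [0,-0.8,0.3,0,0],
  [0,-0.8,0.3,0,0],
  [0,-0.8,0.4,0,0],
  [0,-0.8,0.4,0,0],
  [0,-0.5,0.2,0,0],
  [0,0,0,0,0],
  [0,0,0,0,0],
])

```text
time: 6.25
tool_pos: [0.4194, 0.1994, 0.1403]
tool_rot: [3.141, -0.001, 0.245]
contact_force: [0.4, 0.2, -1.2]
opening: 0.014
```

step_arm([
  [0,0,0,-0.5,0],
  [0,0,0,-0.6,0],
  [0,0,0,-0.6,0],
  [0,0,0,-0.5,0],
  [0,0,0,-0.3,0],
  [0,0,0,-0.15,0],
  [0,0,0,-0.1,0],
  [0,0,0,0,0],
  [0,0,0,0,0],
])

```text
time: 7.15
tool_pos: [0.4192, 0.1995, 0.0719]
tool_rot: [3.142, -0.001, 0.245]
contact_force: [0.6, 0.2, -0.5]
opening: 0.0138
```

step_arm([
  [0,0,0,-0.06,0],
  [0,0,0,0,0],
  [0.3,0,0,0,0],
  [0.5,0,0,0,0],
  [0.5,0,0,0,0],
  [0.5,0,0,0,0],
  [0.5,0,0,0.6,0],
  [0.5,0,0,0.8,0],
  [0.5,0,0,0.8,0],
  [0.5,0,0,0.8,0],
  [0.5,0,0,0.8,0],
])

```text
time: 8.25
tool_pos: [0.4187, 0.1994, 0.1658]
tool_rot: [3.141, 0.0, 0.245]
contact_force: [-0.6, 1.4, 0.3]
opening: 0.0459
```

step_arm([
  [0.5,0.2,-1,0,0],
  [0.5,0.2,-1,0,0],
  [0.5,0.2,-1,0,0],
  [0.5,0.2,-1,0,0],
  [0.5,0.2,-1,0,0],
  [0.5,0.2,-1,0,0],
  [0.5,0.4,-1,0,0],
  [0.5,0.4,-1,0,0],
  [0.5,0.4,-1,0,0],
  [0.5,0.4,-1,0,0],
  [0.5,0.4,-1,0,0],
  [0.5,0.4,-1,0,0],
])

```text
time: 9.45
tool_pos: [0.509, -0.1016, 0.1649]
tool_rot: [-3.142, 0.0, 0.245]
contact_force: [1.0, -0.1, 0.5]
opening: 0.0461
```

Run:
```python
from cell import vision
import cv2,numpy as np
for n in("top","side"):
    c=vision.read_camera(n);np.savez(n+"3.npz",**c);cv2.imwrite(f"pics/{n}3.png",c["pixels"])
im=cv2.imread("pics/top3.png")[95:185,225:325];cv2.imwrite("pics/tj3.png",cv2.resize(im,None,fx=6,fy=6,interpolation=cv2.INTER_CUBIC))
```

```text
(no output)
```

View pics/side3.png

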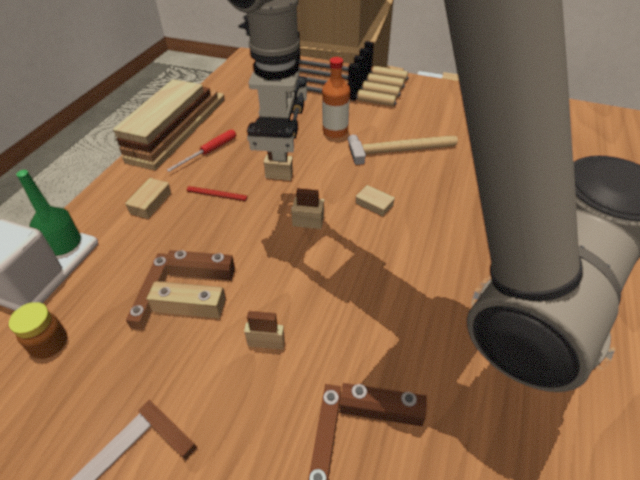

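View pics/tj3.png

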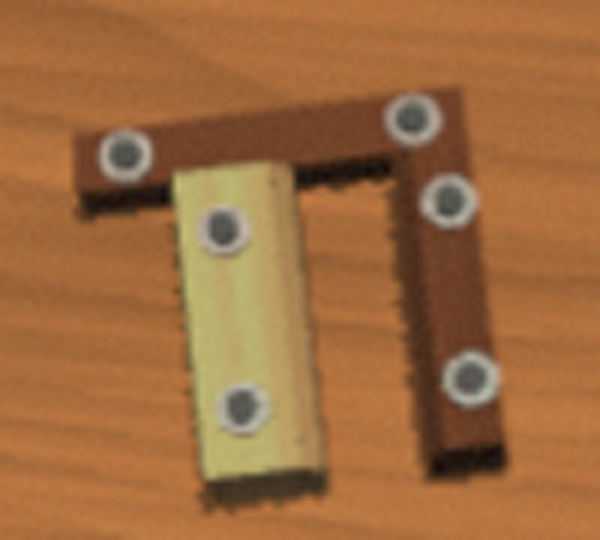

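View pics/top3.png

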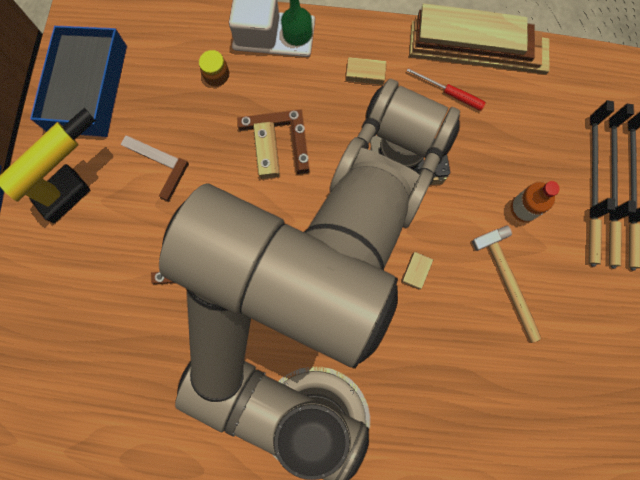

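The thin spacer stands upright at side (265,330), and the gap is now visible empty in the top crop. I measure it directly.

```bash
cat > m2.py <<'E'
from h import *
c=dict(np.load("top3.npz"))
im=c["pixels"].astype(int)
f=lambda x,y,z:plane(c,[((x+.5)/6-.5+225,(y+.5)/6-.5+95)],z)[0,:2]
n=np.array([-np.sin(.234),np.cos(.234)])
for nm,p,q,z in(("fence z30",(393,190),(420,450),.03),("stile z30",(298,180),(323,455),.03),("stile z0",(300,200),(328,480),0),("stile out",(174,175),(204,470),.038),("fence out",(463,92),(504,448),.038),("fence end",(430,452),(504,450),.038)):
    a,b=f(*p,z),f(*q,z);print(nm,a.round(4),b.round(4),"n",(a@n).round(4),(b@n).round(4))
# profile along row at v
for v in(140,150,158):print(v,[tuple(im[v,u]) [::1] for u in range(270,302)][0:0], im[v,272:304,2].tolist())
# side thin tab
E
python3 m2.py
```

```text
fence z30 [0.6361 0.1273] [0.5359 0.1048] n -0.0237 -0.0224
stile z30 [0.6364 0.1635] [0.5302 0.1403] n 0.0115 0.0135
stile z0 [0.6391 0.1656] [0.529  0.1406] n 0.0129 0.0141
stile out [0.6308 0.2092] [0.5177 0.1823] n 0.0572 0.0573
fence out [0.6751 0.105 ] [0.5377 0.0734] n -0.0544 -0.0533
fence end [0.5333 0.1003] [0.537  0.0733] n -0.0261 -0.0532
140 [] [170, 169, 160, 133, 137, 158, 161, 160, 159, 161, 161, 157, 159, 155, 155, 157, 154, 154, 130, 93, 84, 79, 80, 88, 108, 112, 108, 108, 105, 110, 107, 104]
150 [] [180, 173, 173, 169, 151, 141, 162, 163, 160, 163, 162, 162, 161, 159, 161, 159, 156, 155, 159, 151, 127, 90, 79, 77, 81, 100, 111, 109, 107, 106, 107, 104]
158 [] [184, 179, 174, 174, 162, 136, 148, 173, 175, 178, 179, 176, 180, 178, 180, 178, 177, 181, 182, 179, 148, 106, 93, 79, 73, 75, 100, 158, 144, 96, 87, 92]
```

step_arm([
  [0.5,0.8,-0.9,0,-0.1],
  [0.5,0.8,-0.9,0,-0.1],
  [0.5,0.6,-0.9,0,-0.1],
  [0.5,0.2,-0.9,0,-0.1],
  [0.5,0,-0.7,0,0],
  [0.5,0,0,0,0],
  [0.5,0,0,0,0],
])

```text
time: 10.25
tool_pos: [0.5682, -0.2075, 0.1648]
tool_rot: [-3.141, 0.001, 0.212]
contact_force: [0.9, 0.9, -0.2]
opening: 0.0455
```

The gap comes out at about 36.5–37.5 mm from several edge pairs, so the 30 mm spacer is the right one. It is the one at (0.573, -0.210).

step_arm([
  [0.5,0.19,-0.09,-0.7,0],
  [0.5,0,0,-0.8,0],
  [0.5,0,0,-0.8,0],
  [0.5,0,0,-0.8,0],
  [0.5,0,0,-0.64,0],
  [0.5,0,0,0,0],
  [0.5,0,0,0,0],
  [0,0,0,0,0],
  [0,0,0,0,0],
  [0,0,0,0,0],
  [0,0,0,0,0],
  [0,0,0,0,0],
])

```text
time: 11.45
tool_pos: [0.5737, -0.2104, 0.0718]
tool_rot: [3.141, -0.0, 0.213]
contact_force: [0.2, 1.5, 1.9]
opening: 0.014
```

step_arm([
  [0,0,0,0,0],
  [0,0,0,0.4,0],
  [0,0,0,0.5,0],
  [0,0,0,0.5,0],
  [0,0,0,0.6,0],
  [0,0,0,0.6,0],
  [0,0,0,0.6,0],
  [0,0,0,0,0],
])

```text
time: 12.25
tool_pos: [0.5749, -0.211, 0.1549]
tool_rot: [3.138, -0.005, 0.213]
contact_force: [-0.7, -0.5, -1.0]
opening: 0.0141
```

Run:
```python
from cell import vision
import cv2
n,x,y="side",200,60
im=vision.read_camera(n)["pixels"][y:y+180,x:x+180];cv2.imwrite(f"pics/{n}4.png",cv2.resize(im,None,fx=3,fy=3))
```

```text
(no output)
```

View pics/side4.png

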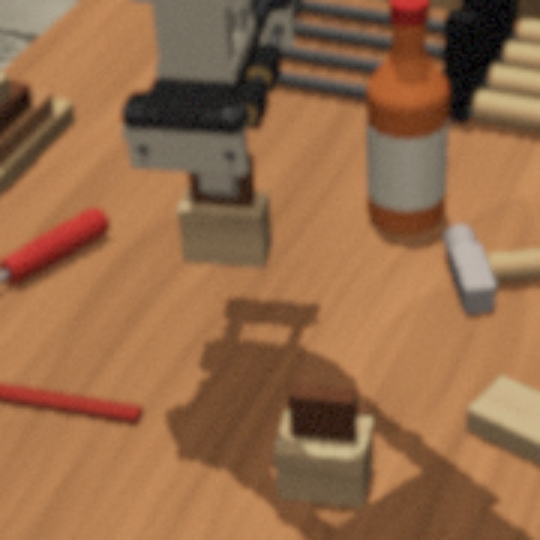

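The mid spacer hangs level in the grip at crop (225,225). I carry it over the gap.

step_arm([
  [0,0.05,0.5,0,0.05],
  [0,0.05,0.9,0,0.05],
  [0,0.05,0.9,0,0.05],
  [0,0.05,0.9,0,0.05],
  [0,0.05,0.9,0,0.06],
  [0,0.05,0.9,0,0],
  [0,0.05,0.9,0,0],
  [0,0.05,0.9,0,0],
  [0,0.04,0.9,0,0],
  [0,0,0.9,0,0],
  [0,0,0.9,0,0],
  [0,0,0.9,0,0],
])

```text
time: 13.5
tool_pos: [0.5836, 0.0515, 0.1505]
tool_rot: [-3.141, 0.002, 0.234]
contact_force: [0.9, -0.3, -0.7]
opening: 0.0139
```

step_arm([
  [0,0,0.9,0,0],
  [0,0,0.9,0,0],
  [0,0,0.9,0,0],
  [0,0,0.7,0,0],
  [0,0,0,0,0],
  [0,0,0,0,0],
])

```text
time: 14.1
tool_pos: [0.5842, 0.1349, 0.151]
tool_rot: [3.141, 0.001, 0.235]
contact_force: [-0.4, -0.5, -0.9]
opening: 0.0139
```

step_arm([
  [0,0.02,-0.03,-0.5,0],
  [0,0,0,-0.6,0],
  [0,0,0,-0.5,0],
  [0,0,0,-0.3,0],
  [0,0,0,-0.3,0],
  [0,0,0,0,0],
])

```text
time: 14.7
tool_pos: [0.5845, 0.1337, 0.0953]
tool_rot: [-3.141, 0.002, 0.233]
contact_force: [-0.9, 0.2, -0.9]
opening: 0.014
```

Run:
```python
from cell import vision
import cv2
n,x,y="side",100,180
im=vision.read_camera(n)["pixels"][y:y+160,x:x+180];cv2.imwrite(f"pics/{n}5.png",cv2.resize(im,None,fx=4,fy=3.7))
```

```text
(no output)
```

View pics/side5.png

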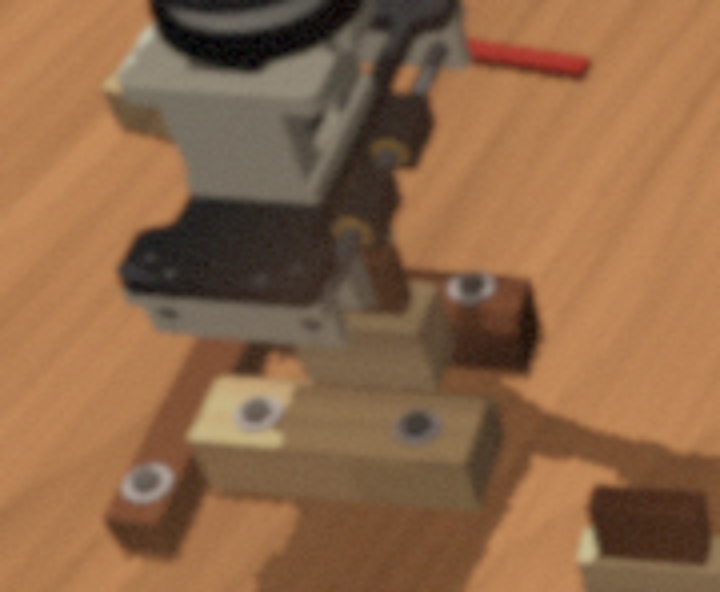

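The spacer is between the fence and the stile, with its bottom about 23 mm up, and there is no contact force. I keep lowering.

step_arm([
  [0,0,0,-0.25,0],
  [0,0,0,-0.25,0],
  [0,0,0,-0.2,0],
  [0,0,0,-0.1,0],
  [0,0,0,-0.1,0],
  [0,0,0,0,0],
])

```text
time: 15.35
tool_pos: [0.5849, 0.1339, 0.0736]
tool_rot: [3.142, 0.001, 0.234]
contact_force: [0.3, -0.2, -0.9]
opening: 0.0138
```

step_arm([
  [0,0,0,-0.08,0],
  [0,0,0,-0.04,0],
  [0,0,0,0,0],
])

```text
time: 15.65
tool_pos: [0.5853, 0.134, 0.0718]
tool_rot: [3.141, -0.001, 0.234]
contact_force: [-2.2, -1.0, 4.5]
opening: 0.0139
```

On the bench (4.5 N up). Release and retreat.

step_arm([
  [0.15,0,0,0,0],
  [0.3,0,0,0,0],
  [0.5,0,0,0,0],
  [0.5,0,0,0,0],
  [0.5,0,0,0,0],
  [0.5,0,0,0.5,0],
  [0.5,0,0,0.8,0],
  [0.5,0,0,0.8,0],
  [0.5,0,0,0.8,0],
  [0.5,0,0,0.8,0],
  [0.5,0,0,0.8,0],
])

```text
time: 16.75
tool_pos: [0.5851, 0.134, 0.1854]
tool_rot: [3.141, -0.001, 0.234]
contact_force: [0.4, -0.5, -0.3]
opening: 0.0463
```

step_arm([
  [0.5,-0.2,-0.9,0.3,0],
  [0.5,-0.2,-0.9,0.3,0],
  [0.5,-0.2,-0.9,0.3,0],
  [0.5,-0.2,-0.9,0,0],
  [0.5,-0.2,-0.9,0,0],
  [0.5,-0.2,-0.9,0,0],
  [0.5,-0.2,-0.9,0,0],
  [0.5,-0.2,-0.9,0,0],
  [0.5,-0.2,-0.9,0,0],
  [0.5,-0.2,-0.9,0,0],
  [0.5,-0.2,-0.9,0,0],
  [0.5,-0.2,-0.9,0,0],
])

```text
time: 17.95
tool_pos: [0.5249, -0.137, 0.207]
tool_rot: [3.141, -0.001, 0.234]
contact_force: [0.6, -0.2, 0.7]
opening: 0.0455
```

step_arm([
  [0.5,-0.2,-0.9,0,0],
  [0.5,-0.2,-0.9,0,0],
  [0.5,-0.2,-0.9,0,0],
  [0.5,-0.2,-0.9,0,0],
  [0.5,-0.2,-0.9,0,0],
  [0.5,-0.2,-0.9,0,0],
  [0.5,0,0,0,0],
  [0.5,0,0,0,0],
])

```text
time: 18.75
tool_pos: [0.495, -0.2711, 0.2065]
tool_rot: [3.141, -0.001, 0.233]
contact_force: [-0.6, -0.0, -0.8]
opening: 0.0461
```

Run:
```python
from cell import vision
from h import *
for n in("top","side"):
    c=vision.read_camera(n);np.savez(n+"6.npz",**c);cv2.imwrite(f"pics/{n}6.png",c["pixels"])
im=cv2.imread("pics/top6.png")[100:270,190:420];cv2.imwrite("pics/t6.png",cv2.resize(im,None,fx=3.4,fy=3.4,interpolation=cv2.INTER_CUBIC))
im=cv2.imread("pics/side6.png")[170:360,120:340];cv2.imwrite("pics/s6.png",cv2.resize(im,None,fx=3,fy=3,interpolation=cv2.INTER_CUBIC))
```

```text
(no output)
```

View pics/t6.png

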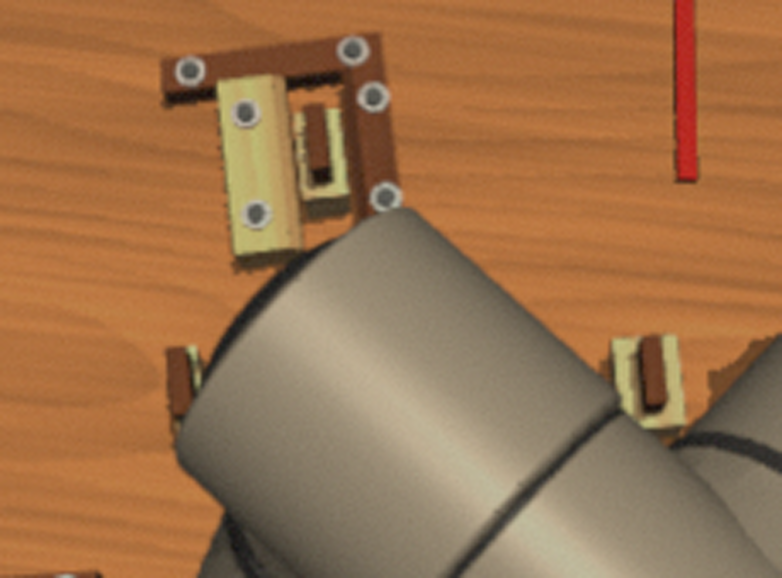

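View pics/s6.png

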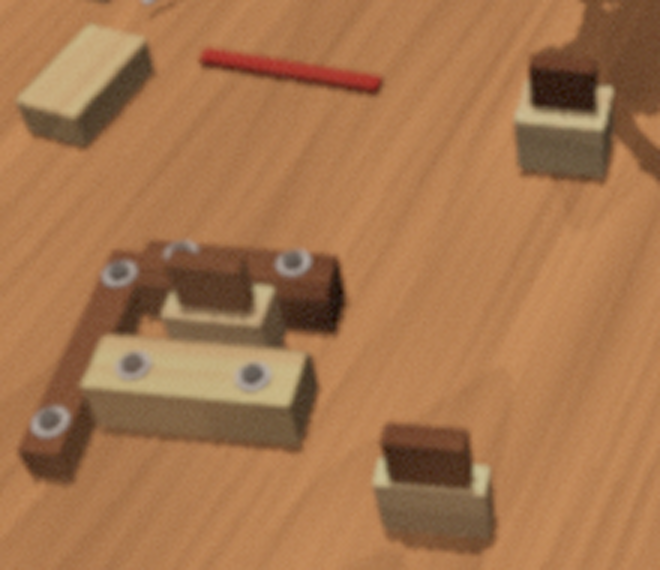

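Run:
```python
from h import *
c=dict(np.load("side6.npz"));P=cloud(c)
for nm,u,v in(("mid tab",120+207/3,170+280/3),("mid top near",120+255/3,170+310/3),("thin tab",120+427/3,170+455/3),("thin face",120+435/3,170+510/3),("thick tab",120+563/3,170+85/3)):
    q=P[int(v)-2:int(v)+3,int(u)-4:int(u)+5].reshape(-1,3);print(nm,np.median(q,0).round(4))
c=dict(np.load("top6.npz"))
g=lambda L,z:plane(c,[((x+.5)/3.4-.5+190,(y+.5)/3.4-.5+100) for x,y in L],z)
q=g([(305,103),(327,103),(332,165),(311,170)],.081).mean(0)[:2]
n=np.array([-np.sin(.234),np.cos(.234)]);d=np.array([n[1],-n[0]])
print("mid",q,"d from mid-fence",q@d-.601,"y from fence",q@n+.0239)
from cell import hand_in
hand_in()
```

```text
mid tab [0.5822 0.1404 0.0712]
mid top near [0.5607 0.1335 0.045 ]
thin tab [0.4144 0.206  0.0749]
thin face [0.4138 0.2079 0.0244]
thick tab [ 0.4551 -0.0867  0.0663]
mid [0.58642976 0.13256419] d from mid-fence 0.00018531405440125326 y from fence 0.016875703390327648
the job is handed in; nothing more can be done
```

The 30 mm spacer is standing in the gap, and I handed the job in about 19 s into the 72 s allowed; no verdict is reported.

- **Gap width:** direct edge measurements and outer-edge sums in both views gave about 36.5–38 mm. A bevel-edge estimate gave about 35 mm and bolt-centre estimates (offsets assumed) about 38–40 mm. All are below 42 mm, so the 30 mm spacer was the right one and the 42 mm one could not fit.
- **Moves:** I lifted the thin spacer out and stood it at about (0.42, 0.20) on the clear bench. I then placed the 30 mm spacer in the gap. It went in with no contact force until it touched the bench at about 4.5 N. The thick spacer was left where it stood.
- **Last checks on the 30 mm spacer:** its centre is about 0 mm from mid-fence and 17 mm from the fence face. Its plywood top reads at 45 mm, so it is flat on the bench.
- **Last checks on the other two:** both look upright in the side view, at roughly 0.18 m or more from the jig origin. The arm was drawn well clear of all three.

No check failed or disagreed beyond the spread in the gap estimates. In the last top view the arm partly hid the thin and thick spacers, so I judged those two mainly from the side view.

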